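# Flip the latch and hold the sprung cabinet door at 60 degrees

### The job

The small cabinet's door springs shut by itself and is kept closed by a white plastic flip latch on the cabinet's top. Push the latch's upright tab back, away from the door, until you feel it come up against its stop, then swing the door open to 60 degrees from closed and finish while still holding it at that angle with the gripper, so that someone can reach inside. Never let the door slam, and do not disturb the plate, tumbler, funnel or ladle; the tumbler stands where a door opened much wider would knock it over.

Things in the scene. Friction and masses are not known exactly. Their poses are not given: they have to be found in the camera images.
- cabinet: light wooden box cabinet fixed to the shelf, carcass 150 deep (x) by 220 wide (y) by 250 high (z). Origin: centre of its underside. Its front faces -x of its own frame (towards the robot). The 15 mm thick door covers the whole front, so its outer face lies at x = -90 in this frame.
- door (a joint): door angle, rad: 0 closed, grows as it opens towards the robot, limit 1.8. The door (220 wide, 238 high, 0.35 to 0.7 kg, top edge 250 above the shelf) is hinged at the cabinet's left (+y) front edge: seen from above it opens clockwise. A spring shuts it with 0.45 N m at 0, rising to 0.9 N m at 1.05 (2 to 5 N at the handle). With the latch down it is blocked within 3 degrees.
- door_hinge (a point): point on the door's upright hinge axis, at the height of door_handle; in the cabinet frame x = -75, y = +110, z = 216.
- door_handle (a point): grip point on the handle, an upright round steel bar 12 thick whose axis stands 35 off the door's outer face (29 free gap behind it). The bar runs from 29 above this point (11 below the cabinet's top) to 93 below, with level stems to the door 23 above and 87 below. Moves with the door; closed, it lies at x -50, y -195, z 0 from door_hinge in the cabinet frame.
- latch (a joint): flip latch angle, rad: 0 to 0.2 at the start (lip hanging in front of the door's top edge), grows as the tab is pushed back over the cabinet (+x of the cabinet), hard stop at 0.7. The lip clears the door from about 0.4. It stays where it is left; 1 to 1.5 N near the top of the tab moves it.
- latch_pivot (a point): latch pivot, its axis along the cabinet's y; in the cabinet frame x -75, y 20, z 244 (6 below the cabinet's top). The tab, a plate 34 wide (y) and 7 thick, stands straight up to 55 above the pivot at latch 0 and leans back by the latch angle. An arm 26 wide, between 8 and 15 above the pivot, reaches 26 forward to a 6 thick lip hanging to 2 below the pivot; both swing up as the tab goes back.
- plate: blue melamine plate, 190 across, 20 high, lying beside the cabinet; leave alone. Origin: centre of its underside.
- tumbler: round glass tumbler, 70 across, 110 high, standing in front of the cabinet on the hinge side, outside the swing of the door up to about 75 degrees; leave alone. Origin: centre of its underside.
- funnel: black plastic funnel standing mouth down, 114 across, 110 high, beside the cabinet; leave alone. Origin: centre of its mouth, on the shelf.
- ladle: stainless ladle lying on the shelf, bowl 84 across and 32 high, handle 250 long towards -x of its own frame, on the left (+y) side, nearer the robot than the cabinet; leave alone. Origin: centre of the bowl's underside.

How it is judged:
By the outcome, as a careful person would: the job done as asked, in the order asked, and still so for the second after the job is handed in, while the arm keeps its last pose, push and grip.
It also fails if it takes over 45 s, if anything falls off the work surface, if the arm or the gripper's body presses on something with over 40 N, if the wrist force passes 120 N, or if a joint passes its speed limit or range.

### The arm

A 7-joint arm with a two-finger parallel gripper is mounted at the origin on the work surface. World frame = base frame: x ahead of the robot, y to its left, z up, the work surface at z = 0. Lengths are in m, angles in rad, forces in N, time in s.
With the tool pointing down it reaches from about 0.425 to 0.875 m from the base axis. Payload 8.4 kg.
Tool frame: the origin (TCP) lies at the very end of the fingers, on their centre line; the grasp point (between the pads) lies 19 mm behind it; z points along the fingers, y is the direction in which the jaws open and shut (so a half turn about z gives the same grasp; the last joint's range is limited). The gripper opens to 87 mm and grips with 3 to 60 N. Pads are 19 mm wide; open, the fingers measure 117 mm over their backs; the gripper's body (75 mm by 190 mm) begins 51 mm behind the grasp point.
Start: joints at [1.043, 0.333, 0.04, 1.465, -0.013, 1.343, -0.059], TCP at [0.27, -0.591, 0.223] pointing down, gripper open.
Joint ranges: [-2.58, 2.58], [-0.38, 2.09], [-1.3, 1.39], [0.25, 2.4], [-1.5, 4.64], [0.08, 2.09], [-2.65, 2.65]. Speed limits (rad/s): [2.22, 2.22, 2.79, 2.79, 3.14, 3.14, 3.14].

### API

Orientations are given as [roll, pitch, yaw] about the fixed x, y, z axes, in that order (R = Rz(yaw) Ry(pitch) Rx(roll)).
In Python, from plant import env gives the robot as it stands. The module is installed in compiled form; this text tells all that it offers.
- The arm moves only by the tool jog_arm, never from a script. Its argument "deltas" is a list of rows, each an object with "travel": the shift along the world's x, y, z in m, a list of three; "turn": the turn, a rotation vector about the world's x, y, z in degrees, a list of three. A call has 1 to 5 rows; each row is the pose to reach, as a shift and turn from the pose commanded when the call began; what a row does not reach only later rows make up. A row lasts 1/12 s, in which the tool goes at most 41.7 mm and 7.16 degrees, less where a joint would pass 70% of its speed; a pose out of reach is approached as far as the arm can. A call with a gripper value outside its range is refused whole. "fingers" is the opening, from -1 (shut) to 1 (fully open), so that 0 is half open, set as the call begins (left out, the last holds). The fingers move at their own pace and stop on an object; the grip force is fixed at half the most. Time passes only in rows, so rows that repeat a pose let the fingers close. It gives the time, the measured TCP pose, the force and the opening at its end, in the units of the state.
- env.observe(): the state, without advancing time (a new reading comes with each control period).
- env.capture(name): name is "side" or "top" or "wrist"; returns a dict with "pixels" (400x640x3 uint8, blue, green, red), "z_map" (400x640 float32, m along the optical axis (not along the pixel's ray), 0 where there is no reading), "K" (3x3 intrinsics, pixels), "eye" and "orientation" of the camera in the world; the wrist camera has in their place "T_tool_cam" (4x4, takes a point from camera to tool coordinates, whose origin is the TCP and whose axes are the flange's). Camera axes: x right, y up, looking along -z (the intrinsics and any distortion apply to the point x, -y, -z); pixel columns grow to the right and rows downward; lengths in m; the calibration is good to about 2 mm. The wrist camera is an equidistant fisheye: a pixel r from the principal point sees the ray r / f radians off the axis. A picture is of the moment at which its call begins: read the wrist's pose just before it.
- env.close_job(): hands the job in, once; it reports no verdict.
The state is a dict: "t": time; "q": joint angles; "joint_vel": joint speeds; "joint_efforts": joint torques, N m; "tool_pos": TCP position; "tcp_rot": TCP orientation; "wrist_force": force on the tool from outside, world axes, zero at the start; "moment": the same for the moment, N m; "width": opening from 0.0 (shut) to 1.0 (fully open).
Only numpy, scipy, OpenCV 4.12 (cv2) and the standard library are available. Lean on these libraries where they do the work, as an engineer would, in place of code of your own. Each camera call takes 0.05 s, during which the arm holds its last target. There are 200 camera calls.

## Working session

There is one attempt and no reset: what is moved stays moved. The work goes in short steps, Python scripts to look and compute and a tool call to move; the robot and the scene stay as the last step left them, time stands still between calls to the robot, and variables do not carry over. Pictures are saved under pics/ and viewed, about 8 in all and at most 12, crops included, and the job is handed in when it is done.

Besides the shell and the picture viewer there is one more tool, called after "Request:" by a JSON object that holds its "name" and its "arguments". jog_arm: Moves the arm, as the interface text tells. Its arguments: {"type":"object","properties":{"deltas":{"type":"array","items":{"type":"object","properties":{"travel":{"type":"array","items":{"type":"number"}},"turn":{"type":"array","items":{"type":"number"}}}}},"fingers":{"type":"number"}},"required":["deltas"]}

```bash
mkdir -p pics
cat > h.py <<'E'
import numpy as np, cv2
from scipy.spatial.transform import Rotation as R
from plant import env
def world(c):
    z=c["z_map"];K=c["K"];v,u=np.mgrid[0:400,0:640]
    P=np.stack([(u-K[0,2])/K[0,0]*z,-(v-K[1,2])/K[1,1]*z,-z],-1)
    o=np.array(c["orientation"]);M=o if o.shape==(3,3) else R.from_euler('xyz',o).as_matrix()
    return P@M.T+np.array(c["eye"])
E
python3 - <<'E'
from h import *
s=env.observe();print({k:np.round(v,3) for k,v in s.items()})
for n in("side","top"):
    c=env.capture(n);print(n,c["K"],c["eye"],c["orientation"]);cv2.imwrite(f"pics/{n}0.png",c["pixels"]);np.savez(f"{n}0.npz",W=world(c),z=c["z_map"],img=c["pixels"])
    print([k for k in c])
E
```

```text
{'t': np.float64(0.0), 'q': array([ 1.043,  0.334,  0.04 ,  1.466, -0.013,  1.343, -0.058]), 'joint_vel': array([ 0.001,  0.   , -0.001,  0.001, -0.001, -0.   , -0.001]), 'joint_efforts': array([ 1.0000e-03, -6.5635e+01,  1.3360e+00, -4.0381e+01, -6.0000e-02,
        4.5000e-02,  0.0000e+00]), 'tool_pos': array([ 0.27 , -0.591,  0.222]), 'tcp_rot': array([-3.14 ,  0.   ,  0.429]), 'wrist_force': array([-0.266,  0.152,  0.594]), 'moment': array([-0.025, -0.063,  0.06 ]), 'width': np.float64(1.003)}
side [[375.29957657   0.         312.74102183]
 [  0.         375.29957657 202.3378752 ]
 [  0.           0.           1.        ]] [0.36114975 0.6997561  0.79032051] [ 0.86301576  0.00802185 -2.86068749]
['pixels', 'z_map', 'K', 'eye', 'orientation']
top [[494.58031617   0.         323.11492627]
 [  0.         494.58031617 207.41832838]
 [  0.           0.           1.        ]] [0.36207393 0.00719147 1.48667978] [ 0.16098547  0.00719124 -1.58742604]
['pixels', 'z_map', 'K', 'eye', 'orientation']
```

View pics/side0.png

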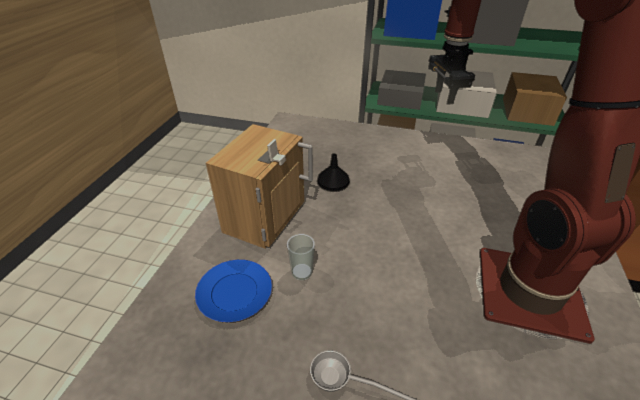

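View pics/top0.png

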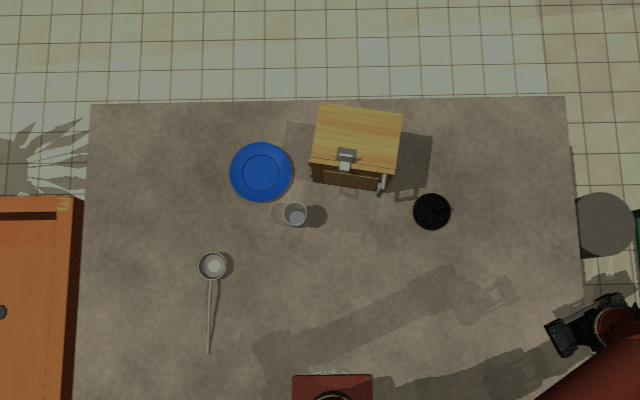

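The side view shows the cabinet at about (255,185), its latch at (272,152) and its handle at (308,160). The top view shows the cabinet top spanning (312-402, 104-172), the latch at (346,158), the handle at (382,183), the tumbler at (295,214) and the funnel at (432,211).

Run:
```python
from h import *
for n in("top","side"):
    d=np.load(n+"0.npz");W=d["W"];z=d["z"]
    x,y,h=W[...,0],W[...,1],W[...,2]
    roi=(z>0)&(x>.4)&(x<1.1)&(abs(y)<.4)
    print(n,"table",np.median(h[(z>0)&(h<.03)&(h>-.03)]))
    m=roi&(abs(h-.25)<.006)
    print("top face h",np.median(h[m]),m.sum())
    p=(W[m][:,:2]*1000).astype(np.float32)
    # keep main component in pixels
    k,l,st,_=cv2.connectedComponentsWithStats(m.astype(np.uint8));i=1+st[1:,4].argmax()
    p=(W[l==i][:,:2]*1000).astype(np.float32)
    r=cv2.minAreaRect(p);print(r,cv2.boxPoints(r).round(1).tolist())
    m=roi&(h>.262)&(h<.33);q=W[m];print("tab",m.sum(),q.min(0).round(4),q.max(0).round(4),q.mean(0).round(4))
    for a in(.265,.275,.285,.295):
        b=m&(abs(h-a)<.005);print(a,b.sum(),W[b].mean(0).round(4) if b.any() else'')
    b=roi&(h>.03)&(h<.13)
    k,l,st,c=cv2.connectedComponentsWithStats(b.astype(np.uint8))
    for i in range(1,k):
        if st[i,4]>60: print("obj",c[i].round(),st[i,4],W[l==i].min(0).round(3),W[l==i].max(0).round(3))
d=np.load("side0.npz");W=d["W"]
b=(W[...,2]>.1)&(W[...,2]<.245);b[:,:299]=0;b[:,318:]=0;b[:135]=0;b[190:]=0
for lo in np.arange(.10,.25,.02):
    s=b&(W[...,2]>=lo)&(W[...,2]<lo+.02);print(lo.round(2),s.sum(),np.median(W[s],axis=0).round(4) if s.any() else '')
d=np.load("top0.npz");W=d["W"]
print("handle top",W[170:198:2,376:392:2].round(3)[W[170:198:2,376:392:2][...,2]>.15][:40].tolist())
```

```text
top table 2.5719857088879472e-05
top face h 0.24982765337025725 5033
((735.2713012695312, -75.72590637207031), (220.17279052734375, 186.52456665039062), 80.18560028076172) [[624.5999755859375, -168.3000030517578], [808.4000244140625, -200.10000610351562], [845.9000244140625, 16.899999618530273], [662.0999755859375, 48.599998474121094]]
tab 114 [ 0.6558 -0.0628  0.2621] [ 0.6921 -0.0296  0.3027] [ 0.6804 -0.0457  0.2834]
0.265 26 [ 0.6704 -0.0444  0.2644]
0.275 24 [ 0.6814 -0.0448  0.2744]
0.285 14 [ 0.6816 -0.0474  0.2853]
0.295 41 [ 0.6848 -0.0464  0.2961]
obj [344. 181.] 477 [ 0.647 -0.147  0.031] [0.696 0.05  0.13 ]
obj [433. 210.] 613 [ 0.543 -0.357  0.03 ] [ 0.628 -0.271  0.117]
obj [294. 212.] 295 [0.537 0.059 0.031] [0.606 0.127 0.115]
side table 0.0009475162602993192
top face h 0.25124182831829767 2858
((728.9827880859375, -70.09823608398438), (224.30081176757812, 203.47576904296875), 80.0085678100586) [[609.2999877929688, -162.89999389648438], [809.7000122070312, -198.1999969482422], [848.5999755859375, 22.700000762939453], [648.2000122070312, 58.0]]
tab 154 [ 0.6581 -0.0605
[... 980 characters left out ...]
 -0.134, 0.252], [0.653, -0.14, 0.248], [0.652, -0.145, 0.249], [0.652, -0.15, 0.248], [0.652, -0.155, 0.248], [0.653, -0.16, 0.247], [0.652, -0.126, 0.228], [0.652, -0.132, 0.227], [0.651, -0.136, 0.234], [0.65, -0.141, 0.237], [0.646, -0.144, 0.252], [0.648, -0.15, 0.243], [0.647, -0.155, 0.248], [0.647, -0.16, 0.248], [0.652, -0.129, 0.204], [0.652, -0.134, 0.205], [0.651, -0.139, 0.21], [0.644, -0.141, 0.239], [0.643, -0.145, 0.244], [0.643, -0.15, 0.244], [0.648, -0.158, 0.221], [0.646, -0.163, 0.227], [0.651, -0.131, 0.184], [0.651, -0.136, 0.184], [0.65, -0.141, 0.188], [0.638, -0.14, 0.243], [0.638, -0.145, 0.245], [0.638, -0.15, 0.243], [0.646, -0.16, 0.205], [0.647, -0.166, 0.201]]
```

Request:
{"name": "jog_arm", "arguments": {"deltas": [{"travel":[0.019,0.028,0.008],"turn":[0,0,7]},{"travel":[0.038,0.056,0.016],"turn":[0,0,14]},{"travel":[0.057,0.084,0.024],"turn":[0,0,21]},{"travel":[0.076,0.112,0.032],"turn":[0,0,28]},{"travel":[0.095,0.14,0.04],"turn":[0,0,35]}], "fingers": -1}}

```text
t: 0.52
tool_pos: [0.3657, -0.4495, 0.2626]
tcp_rot: [-3.141, -0.0, 1.046]
wrist_force: [1.2, -0.9, 0.2]
width: 0.707
```

Request:
{"name": "jog_arm", "arguments": {"deltas": [{"travel":[0.019,0.028,0.008],"turn":[0,0,7]},{"travel":[0.038,0.056,0.016],"turn":[0,0,14]},{"travel":[0.057,0.084,0.024],"turn":[0,0,21]},{"travel":[0.076,0.112,0.032],"turn":[0,0,28]},{"travel":[0.095,0.14,0.04],"turn":[0,0,35]}]}}

```text
t: 0.93
tool_pos: [0.4607, -0.3096, 0.3027]
tcp_rot: [-3.141, -0.0, 1.656]
wrist_force: [0.7, -0.3, 0.9]
width: 0.326
```

Request:
{"name": "jog_arm", "arguments": {"deltas": [{"travel":[0.019,0.028,0.008],"turn":[0,0,7]},{"travel":[0.038,0.056,0.016],"turn":[0,0,14]},{"travel":[0.057,0.084,0.024],"turn":[0,0,21]},{"travel":[0.076,0.112,0.032],"turn":[0,0,28]},{"travel":[0.095,0.14,0.04],"turn":[0,0,35]}]}}

```text
t: 1.35
tool_pos: [0.5557, -0.1697, 0.3427]
tcp_rot: [-3.141, -0.0, 2.267]
wrist_force: [0.6, -0.7, 0.2]
width: 0.017
```

Request:
{"name": "jog_arm", "arguments": {"deltas": [{"travel":[0.018,0.026,0.004],"turn":[0,0,7]},{"travel":[0.036,0.052,0.008],"turn":[0,0,14]},{"travel":[0.054,0.078,0.012],"turn":[0,0,21]},{"travel":[0.072,0.104,0.016],"turn":[0,0,28]},{"travel":[0.084,0.13,0.02],"turn":[0,0,35]}]}}

```text
t: 1.77
tool_pos: [0.6402, -0.04, 0.3619]
tcp_rot: [3.142, -0.001, 2.878]
wrist_force: [0.4, -0.0, -0.6]
width: 0.011
```

Request:
{"name": "jog_arm", "arguments": {"deltas": [{"travel":[0,0,0],"turn":[0,0,5.3]},{"travel":[0,0,0],"turn":[0,0,5.3]}]}}

```text
t: 1.93
tool_pos: [0.6396, -0.0388, 0.3619]
tcp_rot: [3.141, -0.001, 2.973]
wrist_force: [-0.9, -1.1, -0.5]
width: 0.0
```

```bash
cat >> h.py <<'E'
def wristpts(c,s):
    # (400,640,3) world points; equidistant fisheye, z_map along optical axis
    K=c["K"];v,u=np.mgrid[0:400,0:640];a=(u-K[0,2])/K[0,0];b=(v-K[1,2])/K[1,1];r=np.hypot(a,b)+1e-9
    z=c["z_map"];t=np.tan(np.minimum(r,1.5))*z
    P=np.stack([a/r*t,-b/r*t,-z],-1)
    T=c["T_tool_cam"];P=P@T[:3,:3].T+T[:3,3]
    return P@R.from_euler('xyz',s["tcp_rot"]).as_matrix().T+s["tool_pos"]
E
python3 - <<'E'
from h import *
s=env.observe();print(s["q"].round(2),s["tool_pos"],s["tcp_rot"],s["wrist_force"])
c=env.capture("wrist");W=wristpts(c,s);cv2.imwrite("pics/w1.png",c["pixels"]);np.savez("w1.npz",W=W)
z=c["z_map"]>0
x,y,h=[W[...,i] for i in range(3)]
m=z&(h>.262)&(h<.302)&(abs(y+.045)<.04)&(x>.62)&(x<.72)
for a in np.arange(.265,.305,.005):
    b=m&(abs(h-a)<.0025);print(a.round(3),b.sum(),W[b].min(0).round(4) if b.any() else '',W[b].max(0).round(4) if b.any() else '')
b=z&(h>.13)&(h<.247)&(np.hypot(x-.616,y+.14)<.025)
for lo in np.arange(.12,.25,.015):
    q=W[b&(h>lo)&(h<lo+.015)]
    if len(q):print(lo.round(3),len(q),q.min(0).round(4),q.max(0).round(4),np.median(q,0).round(4))
E
```

```text
[ 0.43  0.35 -0.61  1.22  0.19  1.64  1.26] [ 0.63959111 -0.03884189  0.36187523] [ 3.14062441e+00 -1.15488704e-03  2.97275698e+00] [-0.9264602  -1.07550963 -0.50259102]
0.265 11 [ 0.682  -0.0283  0.2633] [ 0.685  -0.0248  0.2671]
0.27 14 [ 0.682  -0.0287  0.2675] [ 0.6845 -0.0251  0.2723]
0.275 9 [ 0.6827 -0.0281  0.2727] [ 0.6843 -0.0253  0.277 ]
0.28 0  
0.285 0  
0.29 0  
0.295 0  
0.3 0  
0.12 111 [ 0.6092 -0.1458  0.13  ] [ 0.6408 -0.1301  0.135 ] [ 0.6301 -0.1375  0.1333]
0.135 41 [ 0.6087 -0.1425  0.1351] [ 0.6387 -0.1308  0.1499] [ 0.6148 -0.1331  0.1405]
0.15 37 [ 0.6084 -0.1374  0.1513] [ 0.6185 -0.1304  0.1644] [ 0.6117 -0.1322  0.1578]
0.165 37 [ 0.609  -0.1376  0.1654] [ 0.619  -0.1302  0.1795] [ 0.613  -0.132   0.1712]
0.18 47 [ 0.6084 -0.1381  0.1811] [ 0.6204 -0.1307  0.195 ] [ 0.6115 -0.1321  0.1882]
0.195 50 [ 0.609 -0.139  0.195] [ 0.6188 -0.13    0.2094] [ 0.6132 -0.1317  0.2029]
0.21 58 [ 0.6084 -0.1397  0.2106] [ 0.6202 -0.1306  0.2247] [ 0.6117 -0.1322  0.218 ]
0.225 88 [ 0.6089 -0.1373  0.2252] [ 0.6402 -0.1299  0.24  ] [ 0.6145 -0.1327  0.2352]
0.24 332 [ 0.6089 -0.146   0.24  ] [ 0.6409 -0.1313  0.246 ] [ 0.6247 -0.1375  0.2435]
```

View pics/w1.png

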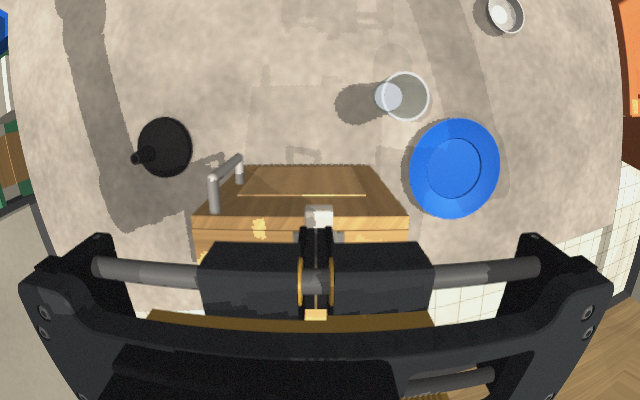

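The wrist view shows the handle at (225,180), the white lip at (318,215) just in front of the closed fingers at (316,270), and the tumbler at (403,97). Next I'll lower the fingers in front of the tab and push it.

Request:
{"name": "jog_arm", "arguments": {"deltas": [{"travel":[0.004,0.001,-0.03],"turn":[0,0,0]},{"travel":[0.009,0.002,-0.06],"turn":[0,0,0]},{"travel":[0.013,0.002,-0.081],"turn":[0,0,0]},{"travel":[0.013,0.002,-0.081],"turn":[0,0,0]}]}}

```text
t: 2.32
tool_pos: [0.6502, -0.0415, 0.2762]
tcp_rot: [-3.14, -0.007, 2.959]
wrist_force: [-0.7, -0.9, -0.5]
width: 0.005
```

Request:
{"name": "jog_arm", "arguments": {"deltas": [{"travel":[0.006,-0.001,0],"turn":[0,0,0]},{"travel":[0.012,-0.002,0],"turn":[0,0,0]},{"travel":[0.018,-0.003,0],"turn":[0,0,0]},{"travel":[0.024,-0.004,0],"turn":[0,0,0]},{"travel":[0.03,-0.005,0],"turn":[0,0,0]}]}}

```text
t: 2.73
tool_pos: [0.6831, -0.0445, 0.2826]
tcp_rot: [-3.141, 0.001, 2.964]
wrist_force: [-1.4, 0.5, 0.2]
width: 0.006
```

Request:
{"name": "jog_arm", "arguments": {"deltas": [{"travel":[0.003,-0.0005,0],"turn":[0,0,0]},{"travel":[0.006,-0.001,0],"turn":[0,0,0]},{"travel":[0.009,-0.0015,0],"turn":[0,0,0]}]}}

```text
t: 2.98
tool_pos: [0.6915, -0.0454, 0.2815]
tcp_rot: [3.141, -0.0, 2.965]
wrist_force: [-2.0, -0.0, 0.2]
width: -0.001
```

Request:
{"name": "jog_arm", "arguments": {"deltas": [{"travel":[0.002,-0.0003,0],"turn":[0,0,0]},{"travel":[0.004,-0.0007,0],"turn":[0,0,0]},{"travel":[0.006,-0.001,0],"turn":[0,0,0]}]}}

```text
t: 3.23
tool_pos: [0.6974, -0.0465, 0.2816]
tcp_rot: [3.142, 0.0, 2.965]
wrist_force: [-1.4, 0.0, 0.6]
width: 0.006
```

Request:
{"name": "jog_arm", "arguments": {"deltas": [{"travel":[0.001,-0.0002,0],"turn":[0,0,0]},{"travel":[0.002,-0.0003,0],"turn":[0,0,0]}]}}

```text
t: 3.4
tool_pos: [0.6987, -0.0467, 0.2814]
tcp_rot: [-3.141, -0.002, 2.965]
wrist_force: [-6.9, 0.7, 0.8]
width: 0.004
```

Request:
{"name": "jog_arm", "arguments": {"deltas": [{"travel":[0.001,-0.0002,0],"turn":[0,0,0]},{"travel":[0.001,-0.0002,0],"turn":[0,0,0]}]}}

```text
t: 3.57
tool_pos: [0.6989, -0.0468, 0.2812]
tcp_rot: [-3.141, -0.003, 2.965]
wrist_force: [-8.1, 1.5, 1.4]
width: 0.004
```

The stop is felt: the force rose to 8 N with no further movement, close to the predicted angle of 0.7. I'll retreat and go above the handle with a 15° tilt.

Request:
{"name": "jog_arm", "arguments": {"deltas": [{"travel":[-0.02,0.003,0],"turn":[0,0,0]},{"travel":[-0.05,0.008,0],"turn":[0,0,0]},{"travel":[-0.08,0.013,0.01],"turn":[0,0,0]},{"travel":[-0.085,0.0,0.04],"turn":[0,0,0]},{"travel":[-0.085,-0.03,0.06],"turn":[0,0,0]}]}}

```text
t: 3.98
tool_pos: [0.6133, -0.0721, 0.3437]
tcp_rot: [3.141, 0.001, 2.973]
wrist_force: [1.7, 0.0, 1.4]
width: 0.006
```

Request:
{"name": "jog_arm", "arguments": {"deltas": [{"travel":[0.0,-0.03,0],"turn":[-0.85,-4.9,0]},{"travel":[0.0,-0.06,0],"turn":[-1.7,-9.9,0]},{"travel":[0.0,-0.06,0],"turn":[-2.55,-14.8,0]},{"travel":[0.0,-0.06,0],"turn":[-2.55,-14.8,0]}], "fingers": 1}}

```text
t: 4.32
tool_pos: [0.613, -0.1396, 0.3412]
tcp_rot: [-3.141, 0.266, 2.961]
wrist_force: [0.4, 1.8, 0.7]
width: 0.227
```

Run:
```python
from h import *
s=env.observe();print(s["q"].round(2),s["tool_pos"],s["tcp_rot"],s["wrist_force"],s["width"])
c=env.capture("wrist");W=wristpts(c,s);cv2.imwrite("pics/w2.png",c["pixels"])
z=c["z_map"]>0
x,y,h=[W[...,i] for i in range(3)]
b=z&(h>.13)&(h<.250)&(np.hypot(x-.616,y+.138)<.03)
for lo in np.arange(.12,.25,.015):
    q=W[b&(h>lo)&(h<lo+.015)]
    if len(q):print(lo.round(3),len(q),q.min(0).round(4),q.max(0).round(4),np.median(q,0).round(4))
Rm=R.from_euler('xyz',s["tcp_rot"]).as_matrix();print(Rm.round(3).tolist())
c=env.capture("side")["pixels"]
cv2.imwrite("pics/m2.png",np.hstack([cv2.imread("pics/w2.png")[:,100:500],cv2.resize(c[100:260,190:350],(400,400))]))
```

```text
[ 0.69  0.09 -0.58  1.56  0.07  1.24  1.49] [ 0.61295501 -0.13960653  0.34123127] [-3.14066964  0.26620165  2.9609803 ] [0.41023885 1.83068107 0.69882186] 0.22651629653766372
0.12 18 [ 0.608  -0.1423  0.1302] [ 0.6141 -0.1309  0.1347] [ 0.6096 -0.1357  0.1331]
0.135 46 [ 0.6086 -0.1423  0.1352] [ 0.6142 -0.1309  0.1495] [ 0.6098 -0.136   0.1434]
0.15 49 [ 0.6085 -0.1422  0.1504] [ 0.6133 -0.1311  0.1648] [ 0.6098 -0.136   0.1563]
0.165 58 [ 0.6083 -0.1418  0.1652] [ 0.6132 -0.1312  0.1799] [ 0.6097 -0.1362  0.173 ]
0.18 63 [ 0.6084 -0.1416  0.1802] [ 0.6157 -0.1312  0.1948] [ 0.6097 -0.1361  0.188 ]
0.195 73 [ 0.608  -0.1414  0.1954] [ 0.6149 -0.1311  0.21  ] [ 0.6097 -0.1353  0.203 ]
0.21 84 [ 0.6085 -0.1428  0.2102] [ 0.614  -0.1313  0.2248] [ 0.6096 -0.1363  0.2179]
0.225 108 [ 0.608  -0.1458  0.2253] [ 0.6317 -0.1314  0.2399] [ 0.6099 -0.1371  0.2336]
0.24 458 [ 0.6083 -0.1472  0.2401] [ 0.6459 -0.1319  0.2461] [ 0.6258 -0.139   0.2434]
[[-0.949, 0.18, 0.259], [0.173, 0.984, -0.048], [-0.263, -0.001, -0.965]]
```

View pics/m2.png

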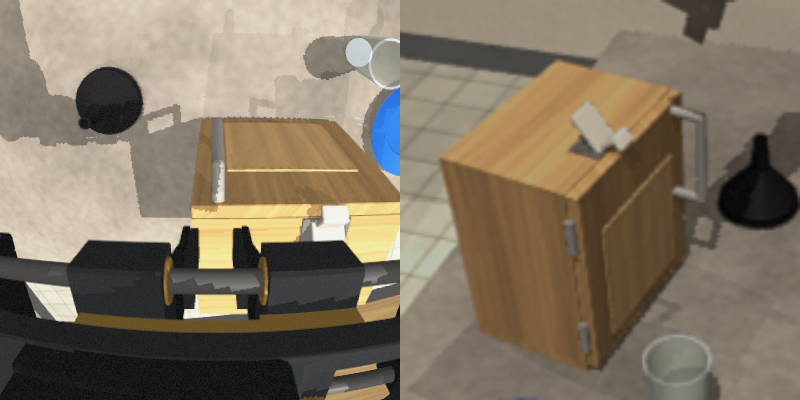

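Left crop: the bar runs (218,120-200), between and beyond the fingers. Right crop: the latch is flipped back, with its lip raised at (620,140) and clear of the door.

Request:
{"name": "jog_arm", "arguments": {"deltas": [{"travel":[0.003,0,-0.02]},{"travel":[0.005,0,-0.04]},{"travel":[0.005,0,-0.04]},{"travel":[0.005,0,-0.04]},{"travel":[0.005,0,-0.04]}]}}

```text
schema error: expected keys travel, turn
```

Request:
{"name": "jog_arm", "arguments": {"deltas": [{"travel":[0,0,0]},{"travel":[0,0,0]},{"travel":[0,0,0]},{"travel":[0,0,0]}]}}

```text
schema error: expected keys travel, turn
```

Request:
{"name": "jog_arm", "arguments": {"deltas": [{"travel":[0.003,0,-0.02],"turn":[0,0,0]},{"travel":[0.005,0,-0.04],"turn":[0,0,0]},{"travel":[0.005,0,-0.04],"turn":[0,0,0]},{"travel":[0.005,0,-0.04],"turn":[0,0,0]},{"travel":[0.005,0,-0.04],"turn":[0,0,0]}]}}

```text
t: 4.83
tool_pos: [0.6212, -0.1364, 0.3027]
tcp_rot: [3.139, 0.262, 2.966]
wrist_force: [0.7, -0.1, 0.0]
width: 0.69
```

Request:
{"name": "jog_arm", "arguments": {"deltas": [{"travel":[0,0,0],"turn":[0,0,0]},{"travel":[0,0,0],"turn":[0,0,0]},{"travel":[0,0,0],"turn":[0,0,0]},{"travel":[0,0,0],"turn":[0,0,0]}]}}

```text
t: 5.17
tool_pos: [0.6204, -0.1372, 0.3021]
tcp_rot: [3.14, 0.263, 2.965]
wrist_force: [-0.1, 0.7, -0.7]
width: 0.967
```

Request:
{"name": "jog_arm", "arguments": {"deltas": [{"travel":[-0.001,-0.001,-0.03],"turn":[0,0,0]},{"travel":[-0.001,-0.001,-0.06],"turn":[0,0,0]},{"travel":[-0.001,-0.001,-0.085],"turn":[0,0,0]},{"travel":[-0.001,-0.001,-0.102],"turn":[0,0,0]},{"travel":[-0.001,-0.001,-0.102],"turn":[0,0,0]}]}}

```text
t: 5.58
tool_pos: [0.617, -0.138, 0.1954]
tcp_rot: [3.139, 0.256, 2.964]
wrist_force: [-1.1, -1.2, 0.2]
width: 1.0
```

Request:
{"name": "jog_arm", "arguments": {"deltas": [{"travel":[0,0,0],"turn":[0,0,0]},{"travel":[0,0,0],"turn":[0,0,0]},{"travel":[0,0,0],"turn":[0,0,0]},{"travel":[0,0,0],"turn":[0,0,0]},{"travel":[0,0,0],"turn":[0,0,0]}], "fingers": -1}}

```text
t: 6.0
tool_pos: [0.6198, -0.1383, 0.2007]
tcp_rot: [3.14, 0.264, 2.965]
wrist_force: [0.1, 0.5, 0.3]
width: 0.707
```

Request:
{"name": "jog_arm", "arguments": {"deltas": [{"travel":[0,0,0],"turn":[0,0,0]},{"travel":[0,0,0],"turn":[0,0,0]},{"travel":[0,0,0],"turn":[0,0,0]},{"travel":[0,0,0],"turn":[0,0,0]},{"travel":[0,0,0],"turn":[0,0,0]}]}}

```text
t: 6.42
tool_pos: [0.6192, -0.1381, 0.1995]
tcp_rot: [3.14, 0.262, 2.965]
wrist_force: [-0.1, 0.9, -0.4]
width: 0.326
```

Request:
{"name": "jog_arm", "arguments": {"deltas": [{"travel":[0,0,0],"turn":[0,0,0]},{"travel":[0,0,0],"turn":[0,0,0]},{"travel":[0,0,0],"turn":[0,0,0]}]}}

```text
t: 6.67
tool_pos: [0.6191, -0.1387, 0.1995]
tcp_rot: [3.141, 0.262, 2.964]
wrist_force: [-0.0, -2.4, -0.3]
width: 0.127
```

```bash
cat > arc.py <<'E'
import sys;from h import *
s=env.observe();p=np.array(s["tool_pos"]);H=np.array([.697,.0467]);v=p[:2]-H
print(p.round(4),s["tcp_rot"].round(3),s["wrist_force"].round(1),s["moment"].round(2),s["width"],"q",s["q"].round(2))
f=lambda t:np.array([[np.cos(t),np.sin(t)],[-np.sin(t),np.cos(t)]])@v
for k in range(4):
    print([(i*3,(f(np.radians(15*k+3*i))-f(np.radians(15*k))).round(4).tolist()) for i in range(1,6)])
E
python3 arc.py
```

```text
[ 0.6191 -0.1387  0.1995] [3.141 0.262 2.964] [-0.  -2.4 -0.3] [-0.47  0.32 -0.1 ] 0.12732109193113406 q [ 0.67  0.18 -0.58  1.76  0.14  0.97  1.44]
[(3, [-0.0096, 0.0043]), (6, [-0.019, 0.0092]), (9, [-0.0281, 0.0145]), (12, [-0.0369, 0.0202]), (15, [-0.0453, 0.0265])]
[(3, [-0.0082, 0.0067]), (6, [-0.0159, 0.0138]), (9, [-0.0234, 0.0212]), (12, [-0.0304, 0.0291]), (15, [-0.0369, 0.0373])]
[(3, [-0.0061, 0.0086]), (6, [-0.0118, 0.0174]), (9, [-0.0171, 0.0266]), (12, [-0.0218, 0.036]), (15, [-0.026, 0.0456])]
[(3, [-0.0037, 0.0098]), (6, [-0.0069, 0.0199]), (9, [-0.0096, 0.0301]), (12, [-0.0117, 0.0404]), (15, [-0.0133, 0.0508])]
```

Request:
{"name": "jog_arm", "arguments": {"deltas": [{"travel":[-0.0096,0.0043,0],"turn":[0,0,-3]},{"travel":[-0.019,0.0092,0],"turn":[0,0,-6]},{"travel":[-0.0281,0.0145,0],"turn":[0,0,-9]},{"travel":[-0.0369,0.0202,0],"turn":[0,0,-12]},{"travel":[-0.0453,0.0265,0],"turn":[0,0,-15]}]}}

```text
t: 7.08
tool_pos: [0.5736, -0.112, 0.1995]
tcp_rot: [3.14, 0.263, 2.7]
wrist_force: [3.3, -0.8, -2.5]
width: 0.129
```

Request:
{"name": "jog_arm", "arguments": {"deltas": [{"travel":[-0.0082,0.0067,0],"turn":[0,0,-3]},{"travel":[-0.0159,0.0138,0],"turn":[0,0,-6]},{"travel":[-0.0234,0.0212,0],"turn":[0,0,-9]},{"travel":[-0.0304,0.0291,0],"turn":[0,0,-12]},{"travel":[-0.0369,0.0373,0],"turn":[0,0,-15]}]}}

```text
t: 7.5
tool_pos: [0.5369, -0.0743, 0.1995]
tcp_rot: [3.14, 0.263, 2.438]
wrist_force: [5.6, -1.0, -4.2]
width: 0.128
```

```bash
python3 arc.py|head -1
```

```text
[ 0.5369 -0.0743  0.1995] [3.14  0.263 2.438] [ 5.6 -1.  -4.2] [ 0.06 -0.65  0.15] 0.12819722793781266 q [ 0.56  0.01 -0.62  1.92  0.21  1.03  0.71]
```

Request:
{"name": "jog_arm", "arguments": {"deltas": [{"travel":[-0.0061,0.0086,0],"turn":[0,0,-3]},{"travel":[-0.0118,0.0174,0],"turn":[0,0,-6]},{"travel":[-0.0171,0.0266,0],"turn":[0,0,-9]},{"travel":[-0.0218,0.036,0],"turn":[0,0,-12]},{"travel":[-0.026,0.0456,0],"turn":[0,0,-15]}]}}

```text
t: 7.92
tool_pos: [0.5113, -0.0287, 0.1995]
tcp_rot: [3.139, 0.263, 2.176]
wrist_force: [7.6, -1.9, -6.4]
width: 0.13
```

Request:
{"name": "jog_arm", "arguments": {"deltas": [{"travel":[-0.0037,0.0098,0],"turn":[0,0,-3]},{"travel":[-0.0069,0.0199,0],"turn":[0,0,-6]},{"travel":[-0.0096,0.0301,0],"turn":[0,0,-9]},{"travel":[-0.0117,0.0404,0],"turn":[0,0,-12]},{"travel":[-0.0133,0.0508,0],"turn":[0,0,-15]}]}}

```text
t: 8.33
tool_pos: [0.4984, 0.0216, 0.1995]
tcp_rot: [3.139, 0.263, 1.914]
wrist_force: [9.2, -3.5, -7.2]
width: 0.128
```

Request:
{"name": "jog_arm", "arguments": {"deltas": [{"travel":[0,0,0],"turn":[0,0,0]},{"travel":[0,0,0],"turn":[0,0,0]},{"travel":[0,0,0],"turn":[0,0,0]}]}}

```text
t: 8.58
tool_pos: [0.4984, 0.0212, 0.1995]
tcp_rot: [3.139, 0.263, 1.917]
wrist_force: [6.7, -3.9, -4.8]
width: 0.127
```

Run:
```python
from h import *
s=env.observe();p=s["tool_pos"];print(p.round(4),s["tcp_rot"].round(3),s["wrist_force"].round(1),s["width"],"q",s["q"].round(2))
Rm=R.from_euler('xyz',s["tcp_rot"]).as_matrix();g=p-.019*Rm[:,2]
H=np.array([.697,.0467]);v=g[:2]-H;h0=np.array([.6145,-.137])-H
a=lambda u:np.degrees(np.arctan2(u[1],u[0]));print("grasp",g.round(4),"angle",(a(h0)-a(v))%360,np.hypot(*v))
ims=[]
for n in("top","side"):
    c=env.capture(n);W=world(c);x,y,h=[W[...,i] for i in range(3)];im=c["pixels"]
    # door top edge / face points
    m=(c["z_map"]>0)&(h>(.243 if n=="top" else .03))&(h<.254)&(x<.69)&(x>.5)&(y>-.05)&(y<.06)&((h>.2)|(n=="side"))
    q=(W[m][:,:2]*1000).astype(np.float32);r=cv2.fitLine(q,cv2.DIST_HUBER,0,.01,.01).ravel();print(n,m.sum(),r,"dir",a(r[:2]))
    ims.append(cv2.resize(im[90:290,200:400] if n=="top" else im[100:300,180:380],(400,400)))
    b=(c["z_map"]>0)&(h>.03)&(h<.13)&(x>.5)&(x<.66)&((y>.05)|(y<-.25));k,l,st,ce=cv2.connectedComponentsWithStats(b.astype(np.uint8))
    for i in range(1,k):
        if st[i,4]>60: print("obj",ce[i].round(),st[i,4],W[l==i].min(0).round(3),W[l==i].max(0).round(3))
cv2.imwrite("pics/m3.png",np.hstack(ims))
```

```text
[0.4984 0.0212 0.1995] [3.139 0.263 1.917] [ 6.7 -3.9 -4.8] 0.12733485203245698 q [ 0.41  0.05 -0.75  1.89  0.32  1.23 -0.1 ]
grasp [0.4967 0.0258 0.2178] angle 59.86215399511008 0.2013941752491829
top 494 [9.4469357e-01 3.2795444e-01 5.9271979e+02 1.2259020e+01] dir 19.144667
obj [433. 210.] 608 [ 0.54  -0.357  0.03 ] [ 0.631 -0.271  0.113]
side 4289 [9.4049859e-01 3.3979756e-01 6.0787903e+02 2.8650223e+01] dir 19.86454
obj [300. 253.] 922 [0.539 0.063 0.03 ] [0.607 0.132 0.113]
```

View pics/m3.png

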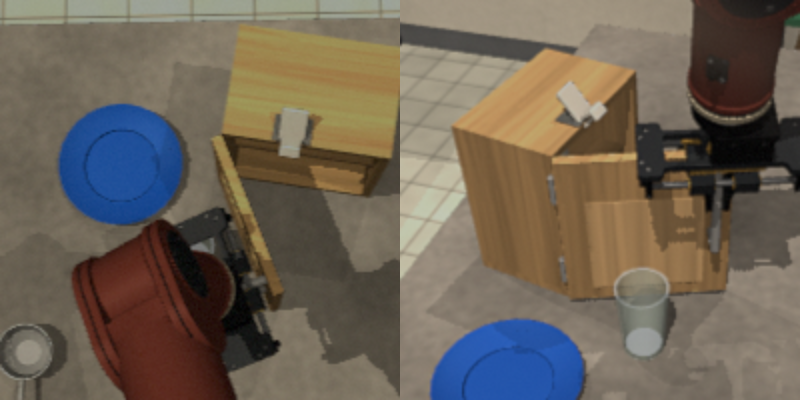

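The pictures show the door open and held by its handle, the latch still back, and the tumbler (645,310 in the right crop) where it was. Kinematics gives 59.9° and the door's face in the cameras gives 60.3 to 61°. I'm handing it in.

```bash
python3 -c "
from plant import env
print(env.close_job())"
```

```text
the job is handed in; nothing more can be done
None
```

The latch is pushed back to its stop, and the gripper is holding the door open at about 60°. I handed the job in with the robot's clock at about 8.7 s.

- **Latch:** I felt the stop as the force rose from about 1.5 N to 8 N with no further movement, within about 1.5 mm of where I expected it. It was still flipped back in the last picture.
- **Door angle:** The gripper's position gives 59.9°. Lines fitted to the door in the camera images give 60.3° (side) and 61° (top). They differ by about 1°, near what the calibration can resolve.
- **Door handling:** The handle stayed gripped all through the swing, so the door could not slam. The wrist force at the call ends stayed around 12 N or less.
- **Other objects:** The tumbler and funnel measured in the same places as at the start. The tumbler check came from the side camera only, because the arm hid it from above. I checked the plate and ladle only by eye; both looked unmoved.

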